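# Pin the tile mould's frame down and rock the pressing block free

### The arm

A 6-joint arm with a two-finger parallel gripper is mounted at the origin on the work surface. World frame = base frame: x ahead of the robot, y to its left, z up, the work surface at z = 0. Lengths are in mm, angles in degrees, forces in N, time in s.
With the tool pointing down it reaches from about 350 to 850 mm from the base axis. Payload 8.1 kg.
Tool frame: the origin (TCP) lies at the very end of the fingers, on their centre line; the grasp point (between the pads) lies r.tcp_to_grasp behind it (r.tcp_to_grasp is the distance from the TCP to the grasp point, in mm); z points along the fingers, y is the line along which they close (so a half turn about z gives the same grasp; the last joint's range is limited). The gripper opens to 85 mm and grips with 20 to 120 N. Pads are 22 mm wide; open, the fingers measure 114 mm over their backs; the gripper's body (76 mm by 85 mm) begins 54 mm behind the grasp point. The pads swing forward as they close: fully open they stand 13 mm farther back than shut.
Start: joints at [-81.899, 7.471, 85.268, -0, 87.261, -4.893], TCP at [134.937, -584.634, 231.292] pointing down, gripper open.
Joint ranges: [-169.43, 169.43], [-51.17, 129.36], [1.28, 143.12], [-76.62, 256.62], [0, 156.53], [-152.29, 152.29]. Speed limits (degrees/s): [136.94, 136.94, 159.86, 180, 180, 180].

### API

Orientations are given as [roll, pitch, yaw] about the fixed x, y, z axes, in that order (R = Rz(yaw) Ry(pitch) Rx(roll)).
In Python, from bench import r gives the robot as it stands.
- The arm moves only by the shell command python3 -m handwheel 'ROWS' [OPENING] [FORCE]. ROWS is JSON, a list of rows, each a list of 4 numbers: the shift along the tool's x, y, z in m, then the turn about the tool's z in degrees. A call has 1 to 10 rows; each row shifts and turns the commanded pose from where the row before left it, along the tool's axes as they then stand; what a row does not reach is not made up. A row lasts 1/10 s, in which the tool goes at most 50 mm and 8.59 degrees, less where a joint would pass 70% of its speed; a pose out of reach is approached as far as the arm can. A call is refused whole if a number of a shift passes 0.05 or a number of a turn 8.59, either way. A call with a gripper value outside its range is refused whole. OPENING is the finger opening in m, from 0 to 0.0854, set as the call begins (- or left out, the last holds). The fingers move at their own pace and stop on an object; FORCE is the grip in N (left out, the last holds). Time passes only in rows, so rows that do not move let the fingers close. It gives the time, the measured TCP pose, the force, the opening and the grip force at its end, in the units of the state.
- r.sense(): the state, without advancing time (a new reading comes with each control period).
- r.snapshot(name): name is "scene" or "side" or "wrist"; returns the picture (384x512x3 uint8, red, green, blue); there is no depth.
- r.camera_params(name): a dict with "fx", "fy", "cx", "cy" (pixels), "D" ([k1, k2, p1, p2, k3] as OpenCV has them; the pictures are not rectified), "R" (3x3) and "t" (3): a world point X has camera coordinates R X + t; the wrist camera has in their place "mount" (4x4, takes a point from camera to tool coordinates, whose origin is the TCP and whose axes are the flange's). Camera axes: x right, y down, z forward; pixel columns grow to the right and rows downward; lengths in mm; the calibration is good to about 2 mm. A picture is of the moment at which its call begins: read the wrist's pose just before it. camera_params takes no time and is no camera call.
- r.hand_in(): hands the job in; it is judged then, once.
The state is a dict: "time": time; "joint_pos": joint angles; "qd": joint speeds; "joint_efforts": joint torques, N m; "tool_pos": TCP position; "tcp_rot": TCP orientation; "ft_force": force on the tool from outside, world axes, zero at the start; "wrist_torque": the same for the moment, N m; "finger_gap": finger opening in mm; "grip_force": force on a finger pad.
Only numpy, scipy, OpenCV 4.12 (cv2) and the standard library are available. Lean on these libraries where they do the work, as an engineer would, in place of code of your own. Each camera call takes 0.05 s, during which the arm holds its last target. There are 200 camera calls.

### The job

Lock the tile mould's tip-up frame down: push the headed steel pin that lies on the bench through the fork and tongue until its head sits against the fork. Then take the wooden pressing block by its grip and rock it side to side, first over towards the pin and then the other way, until it works free of the frame, and lift it just clear. Finish while holding the block still and level a finger's breadth or so above the frame, with the frame kept down and pinned and the other things on the bench left where they are.

Things in the scene. Friction and masses are not known exactly. Their poses are not given: they have to be found in the camera images.
- mould: Tile mould bolted to the bench: dark steel bed plate 180 x 225 x 12 mm (its middle at y = 18 mm). Origin on the bench surface below the middle of the frame; z up. An aluminium frame lies on the bed, hinged along its -y side. A tongue from the middle of its +y side reaches between the two upright prongs of a fork on the bed; both have holes in line along x, axis at y = 95, z = 42 mm.
- frame (a joint): Hinge angle (rad) of the aluminium frame: 0 lying on the bed, growing as its tongue side lifts; with the pin out it tips freely. Frame: outside 140 mm along x, 98 mm along y, inside 116 x 74 mm, rim 46 mm above the bench. Tongue 12 mm thick.
- fork_mouth (a point): Centre of the fork's entry hole, on the outer face of its -x prong. Axes as the mould's: the pin is pushed along +x. All holes 15 mm in diameter. Prongs 10 mm thick, 36 mm wide along y, outer faces 36 mm apart, tops 60 mm above the bench. The frame's wall is 46 mm from the holes' axis.
- frame_rim (a point): Middle of the frame's opening at rim level, 46 mm above the bench. Axes as the mould's. At the middle of both long (x-running) inner walls, 38 mm above the bench, a round rubber buffer (16 mm ball, 4 mm proud) presses on the block's side with about 16 N, yielding 3 N per mm, at most 4 mm.
- pin: Loose steel pin, 0.12 kg: round shank 12 mm in diameter, 52 mm long (last 6 mm tapered to 4 mm), square head 20 x 20 mm, 28 mm long. Origin on the axis at the shoulder between shank and head; x points to the tip. It lies on the bench, nose about 5 degrees down, head roughly towards the robot. Home: shoulder at the fork's entry face, tip showing beyond the far prong.
- block: Loose pressing block, about 0.4 kg: hardwood body 110 (x) x 66 (y) x 42 mm, lower long edges bevelled 7 mm, above a plaster face 90 x 40 x 6 mm; on top a grip 90 (x) x 30 (y) x 42 mm. Origin under the plaster face's centre; x as the mould's. At first it stands on the bed (12 mm up). Rocking is tipping it to +y and -y, about its x axis: 0.1 rad takes about 0.7 N m and lets it rise a few mm.
- grip_top (a point): Middle of the top of the block's grip, 90 mm above the block's origin. Drawing the block straight up takes some 20 to 25 N, while rocked it takes about half of that or less; raised by 12 to 18 mm it comes off the rubber buffers, by 34 mm clear of the rim. A squeeze of 40 to 50 N on the grip is enough; a much harder one makes it judder and slew in the fingers.
- bowl: Bystander: bisque bowl, 104 mm across, 45 mm high. Origin under its centre. Leave it alone.
- mug: Bystander: white mug, 80 mm across, 85 mm high. Origin under its centre. Leave it alone.
- glaze_jar: Bystander: jar, 68 mm across, 85 mm high. Origin under its centre. Leave it alone.
- tile_a: Bystander: bisque tile 110 x 66 x 9 mm, flat on the bench. Origin under its centre. Leave it alone.
- rib: Bystander: flat wooden throwing rib, about 68 mm, 6 mm thick. Leave it alone.
- glaze_brush: Bystander: brush, 190 mm long, lying. Leave it alone.
- palette_knife: Bystander: palette knife, 200 mm long, lying. Leave it alone.
Mind the look-alikes: they are no part of the job. Leave any green look-alike of the block alone.

How it is judged (in metres and radians):
On the way, in this order (a step that is already met when the one before it is completed fails the run):
1. the pin is home: its shoulder against the fork, its shank through the tongue and both prongs (distance between pin and fork_mouth below 0.006 m and x of pin in the frame of fork_mouth above -0.004 m and angle between the x axis of pin and the x axis of mould, either way round below 0.15 rad), for 0.2 s.
2. the block, still in the frame, is tipped towards the pin (the mould's +y side) (angle between block's own z axis and vertical above 0.04 rad and y of grip_top in the frame of mould above 0.0015 m and z of block in the frame of mould below 0.032 m).
3. then, still in the frame, it is tipped the other way (towards -y) (angle between block's own z axis and vertical above 0.04 rad and y of grip_top in the frame of mould below -0.0015 m and z of block in the frame of mould below 0.032 m).
At the end, for the whole second after the job is handed in: the gripper holds the block still, level (0.15 rad), over the frame (within 30 mm), underside 4 to 50 mm above the rim and not touching the mould; the pin is home (shoulder within 6 mm of the hole's mouth, at most 4 mm drawn out) and the frame down (under 0.06 rad) (all of step 1 and z of block in the frame of frame_rim between 0.004 and 0.05 m and horizontal distance between block and frame_rim below 0.03 m and angle between block's own z axis and vertical below 0.15 rad and linear speed of block below 0.02 m/s and contact force between block and the fingers above 1 N and contact force between block and mould below 0.2 N and value of joint frame below 0.06 rad); the arm keeps its last pose, push and grip.
It fails at once if the frame is pulled up on its hinge (value of joint frame above 0.12 rad).
It fails at once if a bystander is pushed aside or knocked over (moved more than 30 mm) (distance of any of bowl, mug, glaze_jar, tile_a, rib, glaze_brush, palette_knife from where it was at the start of the episode above 0.03 m).
It also fails if it takes over 54 s, if anything falls off the work surface, if the arm or the gripper's body presses on something with over 40 N, if the wrist force passes 120 N, or if a joint passes its speed limit or range.

## Working session

There is one attempt and no reset: what is moved stays moved. The work goes in short steps, Python scripts to look and compute and a shell command to move; the robot and the scene stay as the last step left them, time stands still between calls to the robot, and variables do not carry over. Pictures are saved under pics/ and viewed, at most 10 in all, crops included, and the job is handed in when it is done.

```bash
ls; mkdir -p pics; python3 - <<'E'
from bench import r
import cv2,json
for n in("scene","side"):
    cv2.imwrite(f"pics/{n}0.png",r.snapshot(n)[:,:,::-1])
    print(n,r.camera_params(n))
print(r.camera_params("wrist")); print(r.sense(), r.tcp_to_grasp)
E
```

```text
pics
scene {'fx': 452.00857624974884, 'fy': 452.00857624974884, 'cx': 250.84713174787416, 'cy': 190.91279070607493, 'D': array([0.03792471, 0.        , 0.        , 0.        , 0.        ]), 'R': array([[-0.36187472,  0.93219615,  0.00755167],
       [ 0.67821844,  0.26882206, -0.68392576],
       [-0.63958302, -0.24237376, -0.72951252]]), 't': array([ 180.29543189, -276.32760395, 1986.42328467])}
side {'fx': 355.58840987958337, 'fy': 355.58840987958337, 'cx': 256.2823341366393, 'cy': 198.72610098317045, 'D': array([-0.0496582,  0.       ,  0.       ,  0.       ,  0.       ]), 'R': array([[-0.87987332, -0.47450753, -0.02579816],
       [-0.22755836,  0.46837405, -0.85372299],
       [ 0.41718118, -0.74529749, -0.52008798]]), 't': array([435.2860284 , 191.4914642 , 989.38375463])}
{'fx': 282.6457253407385, 'fy': 282.6457253407385, 'cx': 250.17454178607323, 'cy': 194.10403419462853, 'D': array([0.00857765, 0.        , 0.        , 0.        , 0.        ]), 'mount': array([[ 5.68124126e-05, -9.53789093e-01, -3.00476893e-01,
         7.65739101e+01],
       [ 9.99999679e-01,  2.94294347e-0
[... 229 characters left out ...]
1, 'joint_pos': array([-8.18981164e+01,  7.51127788e+00,  8.53232430e+01,  2.21557986e-03,
        8.72624078e+01, -4.89230752e+00]), 'qd': array([ 0.07501245, -0.19641469, -0.13209108,  0.00305157,  0.01463421,
        0.03687377]), 'joint_efforts': array([ 1.73126977e-03, -5.70952034e+01, -5.01940191e+01, -2.58775872e-04,
        8.18270375e-03,  1.34859138e-05]), 'tool_pos': array([ 134.8839132 , -584.12929956,  230.34221178]), 'tcp_rot': array([-1.79903613e+02, -1.04711915e-02,  1.29940747e+01]), 'ft_force': array([ 0.03046646,  0.48302968, -0.66226417]), 'wrist_torque': array([ 0.01405454,  0.0034933 , -0.04026162]), 'grip_force': 0.0, 'finger_gap': 85.45461603889754} 18.700000000000003
```

View pics/scene0.png

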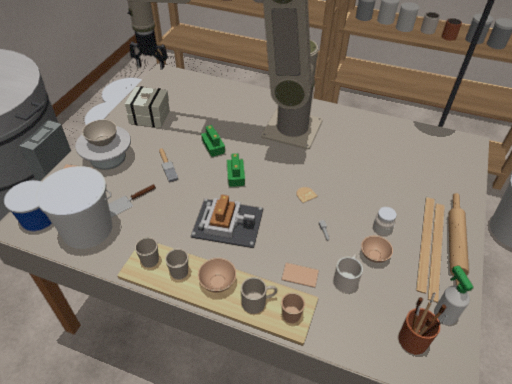

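View pics/side0.png

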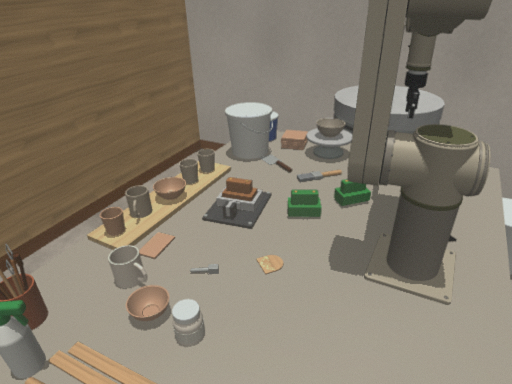

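```bash
cat > h.py <<'E'
import numpy as np,cv2
from bench import r
from scipy.spatial.transform import Rotation as Ro
def cam(n,s=None):
    p=r.camera_params(n); K=np.array([[p['fx'],0,p['cx']],[0,p['fy'],p['cy']],[0,0,1]])
    if n=='wrist':
        s=s or r.sense(); T=np.eye(4);T[:3,:3]=Ro.from_euler('xyz',s['tcp_rot'],degrees=True).as_matrix();T[:3,3]=s['tool_pos']
        M=np.linalg.inv(T@p['mount']); return K,p['D'],M[:3,:3],M[:3,3]
    return K,p['D'],p['R'],p['t']
def ray(c,uv,z):
    K,D,R,t=c; q=cv2.undistortPoints(np.array([[uv]],float),K,D)[0,0]
    d=R.T@[q[0],q[1],1]; o=-R.T@t; return o+d*(z-o[2])/d[2]
def proj(c,X):
    K,D,R,t=c; return cv2.projectPoints(np.atleast_2d(np.array(X,float)),cv2.Rodrigues(R)[0],t,K,D)[0][:,0]
E
python3 - <<'E'
import cv2
a=cv2.imread('pics/scene0.png')[180:280,180:350];b=cv2.imread('pics/side0.png')[160:290,180:290]
a=cv2.resize(a,None,fx=4.7,fy=4.7,interpolation=3)  # 
b=cv2.resize(b,None,fx=4.6,fy=4.6,interpolation=3)
cv2.imwrite('pics/a.png',a);cv2.imwrite('pics/b.png',b);print(a.shape,b.shape)
E
```

```text
(470, 799, 3) (598, 506, 3)
```

View pics/a.png

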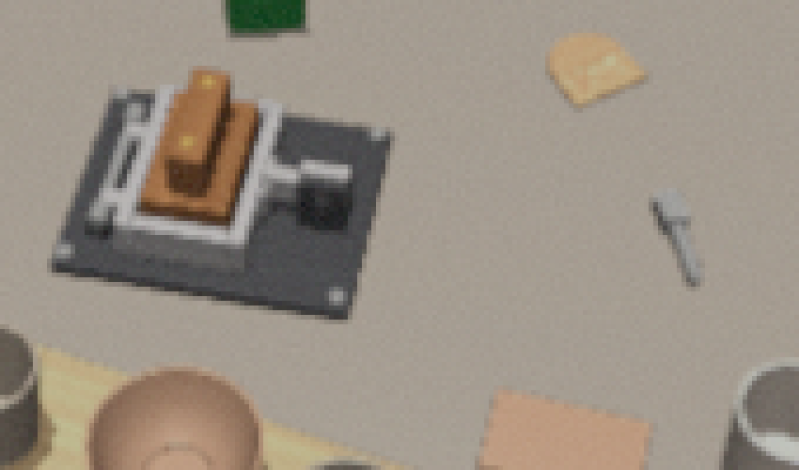

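View pics/b.png

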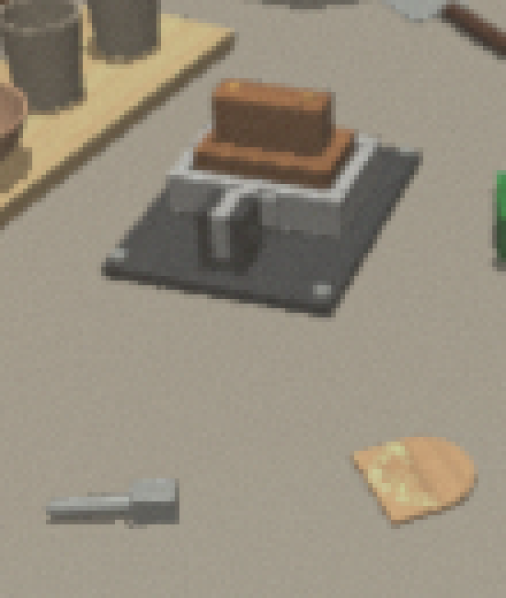

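Scene crop: mould plate corners at about (112,92),(392,130),(350,318),(52,270), fork at (325,190), pin head (672,207) to tip (695,280). Side crop agrees: pin head at (155,498), tip at (48,512).

```bash
python3 - <<'E'
from h import *
c=cam('scene');s=cam('side')
f=lambda u:(u[0]/4.7+180,u[1]/4.7+180); g=lambda u:(u[0]/4.6+180,u[1]/4.6+160)
P=[ray(c,f(u),12)[:2] for u in[(112,92),(392,130),(350,318),(52,270)]]
print(np.round(P,1)); print('mid',np.mean(P,0))
for u in[(420,155),(332,312),(103,268)]: print(ray(s,g(u),12).round(1))
for u,z in[((672,200),18),((696,282),2)]: print('pin',ray(c,f(u),z).round(1))
for u,z in[((155,490),18),((48,514),2)]: print('pin',ray(s,g(u),z).round(1))
P=np.array(P); v=(P[1]-P[0]+P[2]-P[3]); print('y axis',np.degrees(np.arctan2(v[1],v[0])))
v=(P[3]-P[0]+P[2]-P[1]); print('x axis',np.degrees(np.arctan2(v[1],v[0])))
E
```

```text
[[ 535.4 -172.7]
 [ 491.4   46.5]
 [ 670.7   80. ]
 [ 710.4 -138.4]]
mid [601.97566501 -46.15838855]
[ 523.6 -172.7   12. ]
[483.3  48.6  12. ]
[661.1  75.5  12. ]
pin [484.3 267.8  18. ]
pin [539.8 302.8   2. ]
pin [486.9 263.3  18. ]
pin [544.6 296.9   2. ]
y axis 100.8303255644648
x axis 10.846081296117848
```

```bash
python3 -m handwheel '[[0.043,-0.023,0,0],[0.043,-0.023,0,0],[0.043,-0.023,0,0],[0.043,-0.023,0,0],[0.043,-0.023,0,0],[0.043,-0.023,0,0],[0.043,-0.023,0,0],[0.043,-0.023,0,0],[0.043,-0.023,0,0],[0.043,-0.023,0,0]]' && python3 -m handwheel '[[0.0095,-0.047,0,0],[0.0095,-0.047,0,0],[0.0095,-0.047,0,0],[0.0095,-0.047,0,0],[0.0095,-0.047,0,0],[0.0095,-0.047,0,0],[0.0095,-0.047,0,0],[0.0095,-0.047,0,0],[0.0095,-0.047,0,0],[0.0095,-0.047,0,0]]' && python3 -m handwheel '[[0,-0.04,0.02,0],[0,-0.01,0.02,-6],[0,0,0.02,-6],[0,0,0.02,-6],[0,0,0,0],[0,0,0,0]]'
python3 - <<'E'
from h import *
s=r.sense();im=r.snapshot('wrist');cv2.imwrite('pics/w1.png',im[:,:,::-1]);print(s['tool_pos'],s['tcp_rot'])
import pickle;pickle.dump(s,open('w1.p','wb'))
E
```

```text
time: 1.1
tool_pos: [503.3, -262.1, 231.0]
tcp_rot: [-180.0, 0.0, 13.0]
ft_force: [0.3, -2.0, -1.1]
finger_gap: 85.8
grip_force: 0.0
time: 2.1
tool_pos: [488.4, 217.4, 231.0]
tcp_rot: [180.0, 0.0, 13.0]
ft_force: [1.6, 0.2, 0.3]
finger_gap: 85.0
grip_force: 0.0
time: 2.7
tool_pos: [477.4, 264.0, 151.1]
tcp_rot: [-180.0, 0.1, 30.8]
ft_force: [-0.2, 0.9, 1.2]
finger_gap: 85.7
grip_force: 0.0
[477.43355442 263.99149207 151.06726386] [-1.79989509e+02  8.21752847e-02  3.08140988e+01]
```

View pics/w1.png

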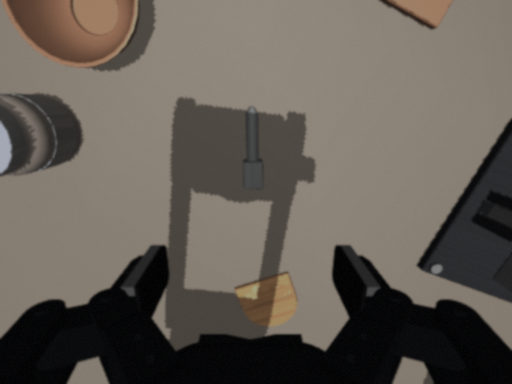

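The pin is seen from above: tip (252,107), shoulder (253,160), head end (254,188). The rib is at (268,298), behind the head.

```bash
python3 - <<'E'
from h import *
import pickle
s=pickle.load(open('w1.p','rb'));c=cam('wrist',s);R=Ro.from_euler('xyz',s['tcp_rot'],degrees=True)
for n,u,z in[('tip',(252,107),3),('sh',(253,160),13),('back',(254,188),20),('rib',(268,275),6),('plcorner',(420,265),12)]:
    X=ray(c,u,z);print(n,X.round(1),'tool',R.inv().apply(X-s['tool_pos']).round(1))
E
```

```text
tip [542.1 301.3   3. ] tool [ 74.9   1.1 148. ]
sh [499.1 274.5  13. ] tool [ 24.2   2.1 138. ]
back [476.2 259.6  20. ] tool [ -3.1   3.2 131.1]
rib [390.1 188.4   6. ] tool [-113.5   20.2  145.2]
plcorner [492.8  50.3  12. ] tool [-96.1 191.4 139.2]
```

```bash
python3 -m handwheel '[[0.0095,0.0026,0.03,-1.2],[0,0,0.035,0],[0,0,0.035,0],[0,0,0.025,0],[0,0,0.015,0],[0,0,0.005,0],[0,0,0.001,0],[0,0,0,0]]' 0.035 40 && python3 -m handwheel '[[0,0,0.001,0],[0,0,0.001,0],[0,0,0,0],[0,0,0,0],[0,0,0,0],[0,0,0,0]]' 0.0 40
```

```text
time: 3.55
tool_pos: [488.7, 267.4, 7.0]
tcp_rot: [180.0, -0.1, 32.2]
ft_force: [0.2, 0.2, 1.4]
finger_gap: 34.9
grip_force: 0.0
time: 4.15
tool_pos: [488.9, 267.5, 6.1]
tcp_rot: [180.0, -0.2, 32.2]
ft_force: [-4.8, -2.2, 12.9]
finger_gap: 19.0
grip_force: 38.8
```

```bash
python3 -m handwheel '[[0,0,-0.005,0],[0,0,-0.03,0],[0,0,-0.04,0],[0,0,-0.02,0],[-0.0266,0.0347,0,0],[-0.0266,0.0347,0,0],[-0.0266,0.0347,0,0],[-0.0266,0.0347,0,0],[-0.0266,0.0347,0,0],[-0.0266,0.0347,0,0]]' && python3 -m handwheel '[[0,0,0,7.2],[0,0,0,7.2],[0,0,0,7.3],[0,0,0,0],[0,0,0,0]]'
python3 - <<'E'
from h import *
s=r.sense();im=r.snapshot('wrist');cv2.imwrite('pics/w2.png',cv2.resize(im[:,:,::-1],(800,600),interpolation=3));print(s['tool_pos'],s['tcp_rot'])
import pickle;pickle.dump(s,open('w2.p','wb'))
E
```

```text
time: 5.15
tool_pos: [463.0, 4.1, 99.0]
tcp_rot: [180.0, -0.1, 32.2]
ft_force: [-0.0, -1.5, -1.0]
finger_gap: 18.9
grip_force: 39.6
time: 5.65
tool_pos: [463.3, 5.7, 98.7]
tcp_rot: [180.0, -0.0, 10.7]
ft_force: [-0.4, -0.1, -1.4]
finger_gap: 19.0
grip_force: 39.6
[463.34651153   5.6951822   98.66184967] [ 1.79991955e+02 -3.21617429e-02  1.07133220e+01]
```

View pics/w2.png

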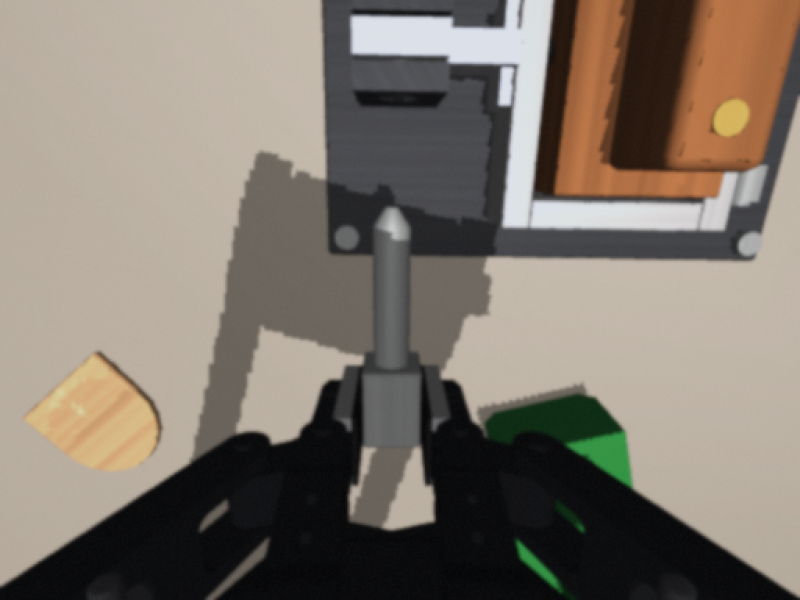

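Pin held straight: tip (391,208), head (391,400). Plate's near edge runs (330,252)–(755,260), fork at (355–450, 12–105). Checking this against the model projection.

```bash
python3 - <<'E'
from h import *
import pickle
s=pickle.load(open('w2.p','rb'));c=cam('wrist',s);k=1.5625
f=lambda u:(u[0]/k,u[1]/k)
A=ray(c,f((330,253)),12);B=ray(c,f((755,260)),12);print(A,B,np.linalg.norm(A-B),np.degrees(np.arctan2(*(A-B)[1::-1]))-90)
C=ray(c,f((323,0)),12);print('edge ang',np.degrees(np.arctan2(*(C-A)[1::-1])))
yaw=np.radians(np.degrees(np.arctan2(*(A-B)[1::-1]))-90)
ex=np.array([np.cos(yaw),np.sin(yaw),0]);ey=np.array([-ex[1],ex[0],0])
O=(A+B)/2+90*ex-18*ey;O[2]=0;print('O',O)
W=lambda x,y,z:O+x*ex+y*ey+np.array([0,0,z])
for n,p in dict(outT1=(-18,77,60),outT2=(-18,113,60),inT1=(-8,77,60),inT2=(-8,113,60),outB1=(-18,77,12),outB2=(-18,113,12),farT=(18,113,60),farin=(8,113,60),rimc=(-70,49,46),rimc2=(-70,-49,46),gripc=(-45,15,102),gripc2=(-45,-15,102)).items(): print(n,(proj(c,W(*p))[0]*k).round())
R=Ro.from_euler('xyz',s['tcp_rot'],degrees=True)
for z in(84,88,92): print(z,'tip tool',R.inv().apply(ray(c,f((391,208)),z)-s['tool_pos']),'sh',R.inv().apply(ray(c,f((391,366)),z)-s['tool_pos']))
E
```

```text
[488.71753357  43.6973278   12.        ] [ 526.47950115 -176.50680706   12.        ] 223.41850238095105 9.730785439603665
edge ang 9.861210900508503
O [599.34601068 -68.93406169   0.        ]
outT1 [449.  89.]
outT2 [353.  88.]
inT1 [451.  59.]
inT2 [353.  57.]
outB1 [437. 106.]
outB2 [361. 104.]
farT [352. -27.]
farin [352.   7.]
rimc [502. 226.]
rimc2 [726. 230.]
gripc [668. 169.]
gripc2 [768. 170.]
84 tip tool [61.88627416 -0.50344125 14.69651995] sh [ 1.15394078 -0.49571851 14.66243026]
88 tip tool [62.25853443 -0.50122451 10.69672856] sh [ 3.06722    -0.49369773 10.66350385]
92 tip tool [62.63079469 -0.49900777  6.69693716] sh [ 4.98049922 -0.49167695  6.66457744]
```

```bash
python3 -m handwheel '[[0.014,0.0019,0.03,0.95],[0,0,0.03,0],[0,0,0.015,0],[0,0,0.004,0],[0,0,0,0]]' - 25 && python3 -m handwheel '[[0,0,0.0015,0],[0,0,0.0015,0],[0,0,0.0015,0],[0,0,0,0]]' && python3 -m handwheel '[[0,0,0.001,0],[0,0,0.001,0],[0,0,0,0],[0,0,0,0]]'
```

```text
time: 6.2
tool_pos: [476.9, 6.5, 18.9]
tcp_rot: [-180.0, 0.1, 9.6]
ft_force: [0.6, 0.2, -1.0]
finger_gap: 19.2
grip_force: 39.6
time: 6.6
tool_pos: [477.6, 6.3, 15.1]
tcp_rot: [180.0, -0.0, 9.6]
ft_force: [-1.0, 0.4, -2.0]
finger_gap: 19.1
grip_force: 39.6
time: 7.0
tool_pos: [477.6, 6.3, 13.7]
tcp_rot: [180.0, -0.0, 9.6]
ft_force: [-5.0, -0.4, 9.2]
finger_gap: 18.7
grip_force: 41.0
```

```bash
python3 -m handwheel '[[0,0,0.001,0],[0,0,0,0],[0,0,0,0]]' 0 20 && python3 -m handwheel '[[0,0,0.001,0],[0,0,0,0],[0,0,0,0]]' 
python3 - <<'E'
from h import *
s=r.sense();im=r.snapshot('side');cv2.imwrite('pics/s2.png',cv2.resize(im[150:250,180:300,::-1],None,fx=5,fy=5,interpolation=3))
E
```

```text
time: 7.3
tool_pos: [477.6, 6.3, 13.1]
tcp_rot: [180.0, -0.0, 9.6]
ft_force: [-9.2, -0.3, 14.6]
finger_gap: 19.2
grip_force: 41.9
time: 7.6
tool_pos: [477.7, 6.2, 12.5]
tcp_rot: [180.0, -0.0, 9.6]
ft_force: [-10.0, 0.0, 18.0]
finger_gap: 19.2
grip_force: 42.6
```

View pics/s2.png

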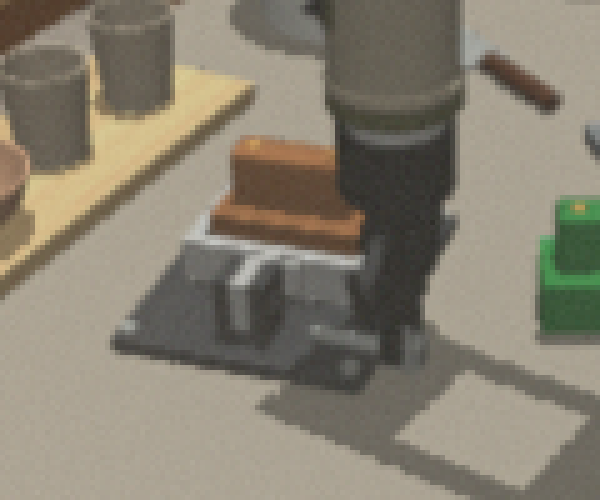

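```bash
python3 -m handwheel '[[0,0,-0.012,0],[0,0,-0.0105,0],[0,0,0,0],[0,0,0,0]]'  && python3 - <<'E'
from h import *
s=r.sense();im=r.snapshot('wrist');cv2.imwrite('pics/w3.png',cv2.resize(im[:250,120:400,::-1],None,fx=2.4,fy=2.4,interpolation=3));print(s['tool_pos'],s['tcp_rot'])
c=cam('wrist',s);O=np.array([599.3,-68.9,0]);yaw=np.radians(9.75);ex=np.array([np.cos(yaw),np.sin(yaw),0]);ey=np.array([-ex[1],ex[0],0])
d=s['tool_pos']-O;print('mould',d@ex,d@ey)
for p in[(-18,77,60),(-18,113,60),(-18,95,60),(-18,89,60),(-40,95,42),(-45,95,42),(-90,95,12)]: print(p,((proj(c,O+p[0]*ex+p[1]*ey+[0,0,p[2]])[0]-[120,0])*2.4).round())
E
```

```text
time: 8.05
tool_pos: [477.8, 6.3, 33.7]
tcp_rot: [180.0, -0.1, 9.5]
ft_force: [0.2, -1.1, -0.7]
finger_gap: 19.1
grip_force: 40.2
[477.7859229    6.290486    33.71270491] [ 1.79983486e+02 -6.88535871e-02  9.54404487e+00]
mould -107.02546345048658 94.6827877299399
(-18, 77, 60) [425. 168.]
(-18, 113, 60) [198. 169.]
(-18, 95, 60) [312. 169.]
(-18, 89, 60) [350. 169.]
(-40, 95, 42) [312. 304.]
(-45, 95, 42) [312. 330.]
(-90, 95, 12) [313. 494.]
```

View pics/w3.png

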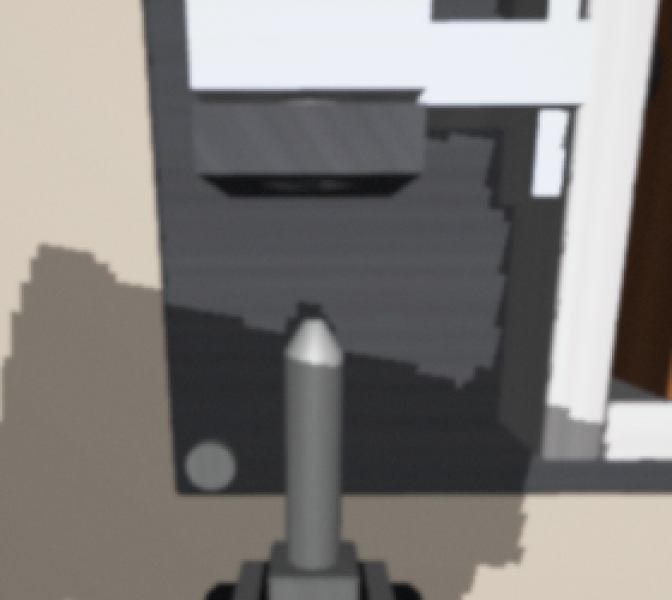

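Pin tip (314,320) lines up with the prong centre (311,172), and the tip is 25 mm short of the mouth. I'll raise it 3 mm and push in steps.

```bash
python3 -m handwheel '[[0,0,-0.0028,0],[0.012,0,0,-0.2],[0.012,0,0,0],[0.006,0,0,0],[0,0,0,0]]' - 40 && python3 -m handwheel '[[0.006,0,0,0],[0.006,0,0,0],[0,0,0,0],[0,0,0,0]]'
```

```text
time: 8.6
tool_pos: [507.2, 11.4, 35.9]
tcp_rot: [-180.0, 0.0, 9.8]
ft_force: [-0.2, -0.4, -1.1]
finger_gap: 19.6
grip_force: 40.2
time: 9.0
tool_pos: [518.7, 13.4, 36.1]
tcp_rot: [-180.0, 0.0, 9.7]
ft_force: [1.1, -0.7, 0.3]
finger_gap: 19.0
grip_force: 40.2
```

```bash
python3 -m handwheel '[[0.006,0,0,0],[0.006,0,0,0],[0,0,0,0]]' && python3 -m handwheel '[[0.006,0,0,0],[0.006,0,0,0],[0,0,0,0],[0,0,0,0]]'
```

```text
time: 9.3
tool_pos: [531.6, 15.5, 36.4]
tcp_rot: [180.0, -0.1, 9.7]
ft_force: [0.4, 0.1, -1.1]
finger_gap: 18.7
grip_force: 40.2
time: 9.7
tool_pos: [542.5, 17.5, 36.0]
tcp_rot: [-180.0, 0.0, 9.8]
ft_force: [0.0, -0.0, -1.7]
finger_gap: 19.2
grip_force: 40.2
```

Sliding freely; about 11 mm to go.

```bash
python3 -m handwheel '[[0.004,0,0,0],[0.003,0,0,0],[0,0,0,0]]' && python3 -m handwheel '[[0.002,0,0,0],[0.002,0,0,0],[0,0,0,0]]' && python3 -m handwheel '[[0.002,0,0,0],[0,0,0,0],[0,0,0,0]]'
```

```text
time: 10.0
tool_pos: [549.8, 18.7, 36.3]
tcp_rot: [180.0, -0.0, 9.7]
ft_force: [1.0, 0.6, -2.0]
finger_gap: 18.9
grip_force: 40.2
time: 10.3
tool_pos: [553.0, 19.3, 36.0]
tcp_rot: [-180.0, 0.0, 9.7]
ft_force: [-1.9, -0.7, -0.4]
finger_gap: 19.0
grip_force: 40.3
time: 10.6
tool_pos: [553.1, 19.4, 35.7]
tcp_rot: [-180.0, 0.3, 9.7]
ft_force: [-11.0, -1.6, 7.5]
finger_gap: 18.9
grip_force: 41.3
```

```bash
python3 -m handwheel '[[0.002,0,0,0],[0,0,0,0],[0,0,0,0]]' && python3 - <<'E'
from h import *
im=r.snapshot('wrist');a=cv2.resize(im[150:310,170:330,::-1],None,fx=2.8,fy=3.4,interpolation=3)
im=r.snapshot('side');b=cv2.resize(im[165:230,200:270,::-1],None,fx=4.8,fy=8.37,interpolation=3)
b=cv2.resize(b,(336,544));cv2.imwrite('pics/p4.png',np.hstack([a,b]))
E
```

```text
time: 10.9
tool_pos: [553.2, 19.4, 35.7]
tcp_rot: [-180.0, 0.5, 9.8]
ft_force: [-22.0, -4.2, 17.3]
finger_gap: 19.2
grip_force: 42.5
```

View pics/p4.png

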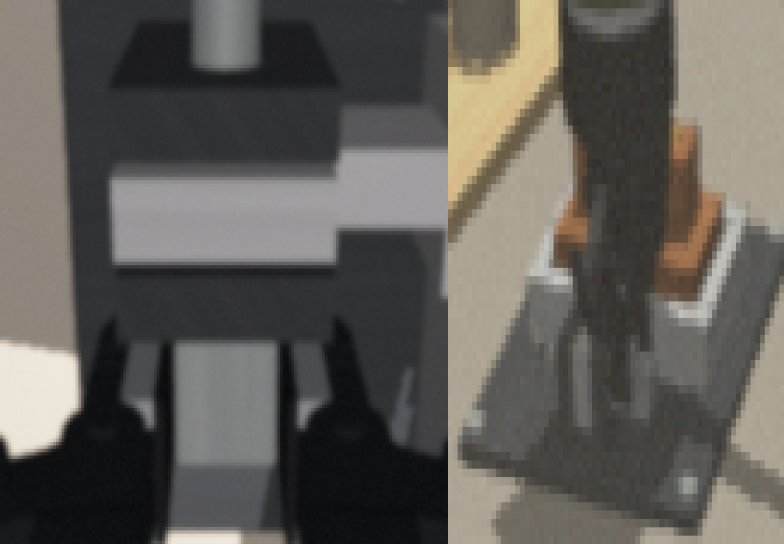

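Left: pin head flush at the prong face (head front edge at (225,342)), tip out beyond the far prong at (225,65). Releasing and going over the block.

```bash
python3 -m handwheel '[[0,0,0,0],[0,0,0,0],[0,0,0,0]]' 0.030 && python3 -m handwheel '[[-0.002,0,-0.003,0],[0,0,-0.025,0],[0,0,-0.04,0],[0,0,-0.04,0],[0.016,0.048,0,0],[0.016,0.047,0,0],[0,0,0,0],[0,0,0,0]]' 0.06
python3 - <<'E'
from h import *
s=r.sense();im=r.snapshot('wrist');cv2.imwrite('pics/w5.png',cv2.resize(im[:,:,::-1],(800,600),interpolation=3));print(s['tool_pos'],s['tcp_rot'])
c=cam('wrist',s);O=np.array([599.3,-68.9,0]);yaw=np.radians(9.75);ex=np.array([np.cos(yaw),np.sin(yaw),0]);ey=np.array([-ex[1],ex[0],0])
d=s['tool_pos']-O;print('mould',d@ex,d@ey)
for p in[(-18,105,52),(-18,85,52),(-46,105,52),(-46,85,52),(34,95,42),(-45,15,102),(-45,-15,102),(45,15,102),(45,-15,102),(70,49,46),(-70,49,46)]: print(p,((proj(c,O+p[0]*ex+p[1]*ey+[0,0,p[2]])[0])*1.5625).round())
E
```

```text
time: 11.3
tool_pos: [554.4, 19.6, 35.0]
tcp_rot: [-180.0, 0.3, 9.7]
ft_force: [-11.9, -2.5, 4.5]
finger_gap: 29.9
grip_force: 5.8
time: 12.1
tool_pos: [603.1, -69.1, 144.3]
tcp_rot: [-180.0, -0.0, 9.6]
ft_force: [0.3, -0.4, -0.8]
finger_gap: 60.1
grip_force: 0.0
[603.05800524 -69.05863076 144.25759354] [-1.79993477e+02 -4.45079767e-02  9.62078317e+00]
mould 3.6768607967307814 -0.7927558327484966
(-18, 105, 52) [208. 344.]
(-18, 85, 52) [243. 344.]
(-46, 105, 52) [214. 388.]
(-46, 85, 52) [248. 387.]
(34, 95, 42) [221. 251.]
(-45, 15, 102) [360. 435.]
(-45, -15, 102) [422. 435.]
(45, 15, 102) [355. 251.]
(45, -15, 102) [426. 251.]
(70, 49, 46) [297. 185.]
(-70, 49, 46) [312. 417.]
```

View pics/w5.png

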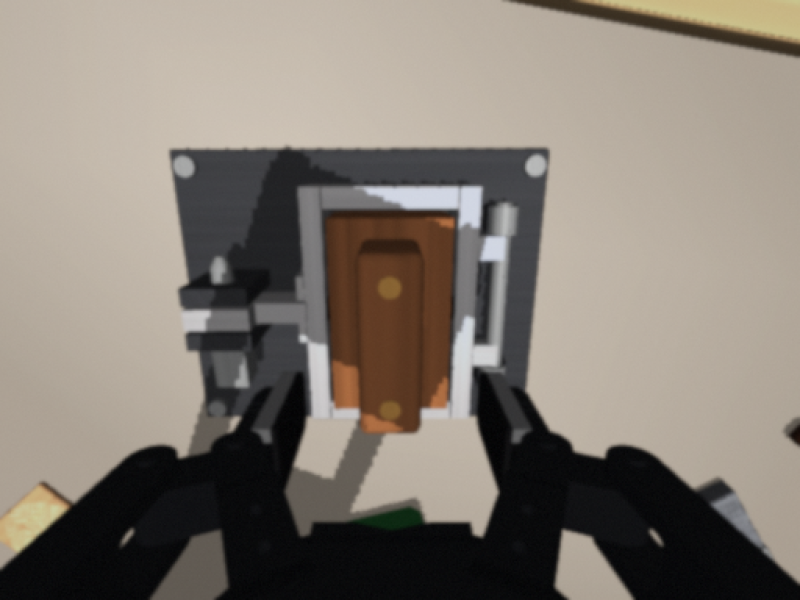

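The grip runs (390,245)–(390,432), as predicted. The pin tip, at (219,257), is about 3 mm short of its prediction, so I'll nudge the head home from behind with closed fingers.

```bash
python3 -m handwheel '[[-0.024,-0.032,0,0],[-0.024,-0.032,0,0],[-0.024,-0.032,0,0],[0,0,0.03,0],[0,0,0.03,0],[0,0,0.03,0],[0,0,0.015,0],[0,0,0,0]]' 0 && python3 -m handwheel '[[0.004,0,0,0],[0.003,0,0,0],[0,0,0,0]]'  && python3 -m handwheel '[[0.002,0,0,0],[0.002,0,0,0],[0,0,0,0]]'
```

```text
time: 12.95
tool_pos: [512.9, 15.4, 36.8]
tcp_rot: [-179.9, 0.3, 9.8]
ft_force: [-0.2, -0.5, 0.0]
finger_gap: -0.3
grip_force: 0.0
time: 13.25
tool_pos: [524.2, 15.6, 41.0]
tcp_rot: [180.0, -0.2, 9.7]
ft_force: [0.5, -0.2, 0.3]
finger_gap: -0.1
grip_force: 0.0
time: 13.55
tool_pos: [525.1, 16.0, 39.1]
tcp_rot: [-180.0, 0.2, 9.7]
ft_force: [-7.2, -1.8, 4.5]
finger_gap: -0.1
grip_force: 3.5
```

```bash
python3 -m handwheel '[[0.002,0,0,0],[0,0,0,0],[0,0,0,0]]' && python3 -m handwheel '[[0.002,0,0,0],[0,0,0,0],[0,0,0,0]]'
```

```text
time: 13.85
tool_pos: [525.3, 16.1, 38.6]
tcp_rot: [-180.0, 0.4, 9.7]
ft_force: [-15.0, -3.5, 9.1]
finger_gap: -0.3
grip_force: 7.5
time: 14.15
tool_pos: [525.4, 16.2, 38.2]
tcp_rot: [-180.0, 0.6, 9.7]
ft_force: [-21.7, -4.5, 15.7]
finger_gap: 0.0
grip_force: 11.8
```

```bash
python3 -m handwheel '[[-0.012,0,0,0],[0,0,-0.03,0],[0,0,-0.035,0],[0,0,-0.04,0],[0.022,0.032,0,0],[0.022,0.032,0,0],[0.021,0.032,0,0],[0,0,0,0]]' && python3 -m handwheel '[[0,0,0,0],[0,0,0,0]]' 0.055; python3 - <<'E'
from h import *
s=r.sense();O=np.array([599.3,-68.9,0]);yaw=np.radians(9.75);ex=np.array([np.cos(yaw),np.sin(yaw),0]);ey=np.array([-ex[1],ex[0],0])
d=s['tool_pos']-O;print('mould',d@ex,d@ey,d[2])
E
```

```text
time: 14.95
tool_pos: [600.8, -72.2, 144.0]
tcp_rot: [179.9, -0.1, 9.6]
ft_force: [-0.7, -0.1, -0.9]
finger_gap: 0.2
grip_force: 0.0
time: 15.15
tool_pos: [598.1, -68.1, 144.0]
tcp_rot: [-180.0, 0.0, 9.8]
ft_force: [-0.2, 0.0, -0.2]
finger_gap: 28.5
grip_force: 0.0
mould -1.0401775053031765 0.9483904932259486 143.95445538389404
```

```bash
python3 -m handwheel '[[0.001,0.001,0.02,0],[0,0,0.03,0],[0,0,0.02,0],[0,0,0.005,0],[0,0,0,0],[0,0,0,0]]' && python3 -m handwheel '[[0,0,0,0],[0,0,0,0],[0,0,0,0],[0,0,0,0],[0,0,0,0]]' 0.0 45
```

```text
time: 15.75
tool_pos: [600.5, -69.2, 70.7]
tcp_rot: [180.0, -0.1, 9.8]
ft_force: [0.2, -0.9, 0.2]
finger_gap: 55.0
grip_force: 0.0
time: 16.25
tool_pos: [600.7, -69.3, 70.8]
tcp_rot: [180.0, -0.1, 9.8]
ft_force: [-1.7, 2.8, 6.0]
finger_gap: 29.4
grip_force: 45.9
```

```bash
python3 -m handwheel '[[0,-0.002,0,0],[0,-0.002,0,0],[0,-0.002,0,0],[0,0,0,0]]' && python3 -m handwheel '[[0,-0.002,0,0],[0,-0.002,0,0],[0,0,0,0],[0,0,0,0]]'; python3 -c "
from bench import r;s=r.sense();print(s['wrist_torque'],s['tcp_rot'])"
```

```text
time: 16.65
tool_pos: [600.5, -67.5, 71.0]
tcp_rot: [179.6, -0.2, 9.7]
ft_force: [2.0, -15.9, 2.5]
finger_gap: 29.1
grip_force: 45.9
time: 17.05
tool_pos: [600.1, -65.2, 71.2]
tcp_rot: [179.5, -0.2, 9.7]
ft_force: [2.9, -21.0, 1.6]
finger_gap: 29.0
grip_force: 46.0
[-4.20374982 -0.50384298  0.05143531] [179.48056196  -0.20755817   9.65959777]
```

```bash
cat > tilt.py <<'E'
from h import *
O=np.array([599.3,-68.9,0]);yaw=np.radians(9.75);ex=np.array([np.cos(yaw),np.sin(yaw),0]);ey=np.array([-ex[1],ex[0],0])
def m(X): d=X-O; return np.array([d@ex,d@ey,d[2]])
def look():
    s=r.sense();im=r.snapshot('wrist').astype(int);c=cam('wrist',s)
    R,G,B=im[...,0],im[...,1],im[...,2]
    h=cv2.cvtColor(im.astype(np.uint8),cv2.COLOR_RGB2HSV)
    gold=(h[...,0]>=15)&(h[...,0]<=25)&(h[...,1]>120)&(h[...,2]>70); gold[:,:215]=0;gold[:,285:]=0;gold[:130]=0;gold[300:]=0
    n,l,st,ce=cv2.connectedComponentsWithStats(gold.astype(np.uint8))
    print('TCP',m(s['tool_pos']).round(2),'rot',s['tcp_rot'].round(2),'F',s['ft_force'].round(1),'T',s['wrist_torque'].round(2))
    for i in range(1,n):
        if st[i,4]>15: print(' dot',ce[i].round(1),st[i,4],m(ray(c,ce[i],102)).round(2))
    wood=(h[...,0]<=14)&(h[...,1]>110)
    for x in(50,52): 
        v=int(round(proj(c,O+x*ex+[0,0,60])[0][1])); u=np.where(wood[v,180:310])[0]+180
        if len(u): print(' body row',v,u.min(),u.max(),len(u),m(ray(c,((u.min()+u.max())/2,v),60)).round(2))
    np.save(f"pics/t{s['time']:.2f}.npy",im)
if __name__=='__main__': look()
E
python3 tilt.py; python3 -m handwheel '[[0,-0.003,0,0],[0,-0.003,0,0],[0,0,0,0],[0,0,0,0]]'; python3 tilt.py
python3 - <<'E'
import cv2,numpy as np
im=cv2.imread('pics/w5.png');print(im[288,390],im[300,370],im[225,340])
E
```

```text
TCP [ 1.46  3.53 71.21] rot [179.48  -0.21   9.66] F [  2.9 -21.    1.6] T [-4.2  -0.5   0.05]
 dot [250.3 223.7] 427 [ 29.19   4.19 102.  ]
 body row 158 193 309 117 [50.26  3.42 60.  ]
 body row 155 192 309 118 [51.92  3.7  60.  ]
time: 17.5
tool_pos: [600.0, -62.7, 72.3]
tcp_rot: [179.2, -0.3, 9.6]
ft_force: [1.9, -34.6, 4.9]
finger_gap: 29.1
grip_force: 51.2
TCP [ 1.7   5.96 72.35] rot [179.16  -0.27   9.61] F [  1.9 -34.6   4.9] T [-6.82 -0.45  0.05]
 dot [250.  223.4] 420 [ 29.01   6.89 102.  ]
 body row 158 194 309 116 [50.29  5.45 60.  ]
 body row 155 194 309 116 [51.96  5.45 60.  ]
[ 49  99 135] [36 59 98] [34 57 92]
```

```bash
sed -i 's/180:310\])\[0\]+180/150:350])[0]+150/; s/print(. body row.*$/print(" body",v,u.min(),u.max(),m(ray(c,(u.min()-.5,v),60))[1].round(2),m(ray(c,(u.max()+.5,v),60))[1].round(2))/' tilt.py; python3 tilt.py;python3 -m handwheel '[[0,-0.003,-0.001,0],[0,-0.003,-0.001,0],[0,0,0,0],[0,0,0,0]]'; python3 tilt.py
python3 - <<'E'
import numpy as np,cv2
im=np.load(sorted(__import__('glob').glob('pics/t17*.npy'))[-1]).astype(np.uint8)
print([tuple(im[156,u]) for u in range(184,204,2)]);print([tuple(im[156,u]) for u in range(290,330,4)])
E
```

```text
TCP [ 1.68  5.96 72.32] rot [179.17  -0.27   9.6 ] F [  3.  -34.6   6.3] T [-6.76 -0.45 -0.01]
 dot [250.  223.4] 425 [ 29.01   6.88 102.  ]
 body 158 194 312 37.5 -28.46
 body 155 194 312 37.4 -28.36
time: 18.0
tool_pos: [599.6, -60.5, 74.5]
tcp_rot: [178.8, -0.3, 9.6]
ft_force: [4.6, -49.5, 0.1]
finger_gap: 29.3
grip_force: 76.6
TCP [ 1.72  8.19 74.47] rot [178.84  -0.31   9.56] F [  4.6 -49.5   0.1] T [-9.99 -1.11  0.05]
 dot [249.2 222.7] 417 [ 28.46   9.6  102.  ]
 body 158 198 314 37.76 -28.06
 body 154 197 315 38.18 -28.48
[(np.uint8(158), np.uint8(157), np.uint8(158)), (np.uint8(160), np.uint8(158), np.uint8(159)), (np.uint8(163), np.uint8(162), np.uint8(163)), (np.uint8(162), np.uint8(160), np.uint8(161)), (np.uint8(138), np.uint8(130), np.uint8(128)), (np.uint8(101), np.uint8(70), np.uint8(51)), (np.uint8(100), np.uint8(64), np.uint8(40)), (np.uint8(103), np.uint8(64), np.uint8(41)), (np.uint8(109), np.uint8(68), np.uint8(43)), (np.uint8(113), np.uint8(70), np.uint8(44))]
[(np.uint8(219), np.uint8(145), np.uint8(91)), (np.uint8(221), np.uint8(147), np.uint8(91)), (np.uint8(218), np.uint8(145), np.uint8(90)), (np.uint8(217), np.uint8(144), np.uint8(89)), (np.uint8(217), np.uint8(142), np.uint8(88)), (np.uint8(213), np.uint8(140), np.uint8(88)), (np.uint8(69), np.uint8(65), np.uint8(65)), (np.uint8(69), np.uint8(69), np.uint8(69)), (np.uint8(234), np.uint8(236), np.uint8(240)), (np.uint8(241), np.uint8(243), np.uint8(248))]
```

Body sits against the wall while the grip top moved on to y = +9.6 mm, so the tilt is about 0.1 rad. Now the other way.

```bash
python3 -m handwheel '[[0,0.004,0,0],[0,0.004,0,0],[0,0.004,0,0],[0,0.004,0,0],[0,0.004,0,0],[0,0.003,0,0],[0,0.003,0,0],[0,0.003,0,0],[0,0,0,0]]'; python3 tilt.py; python3 -m handwheel '[[0,0.003,0,0],[0,0.003,0,0],[0,0.003,0,0],[0,0,0,0],[0,0,0,0]]'; python3 tilt.py
```

```text
time: 18.95
tool_pos: [601.3, -71.0, 72.9]
tcp_rot: [-179.5, -0.1, 9.8]
ft_force: [-7.1, 23.1, 16.8]
finger_gap: 29.0
grip_force: 47.5
TCP [ 1.59 -2.45 72.86] rot [-1.7953e+02 -1.0000e-01  9.8100e+00] F [-7.1 23.1 16.8] T [ 4.59  1.03 -0.06]
 dot [250.  222.3] 416 [ 29.31  -2.07 102.  ]
 body 158 191 307 31.46 -33.55
 body 155 191 307 31.36 -33.44
time: 19.5
tool_pos: [602.1, -74.2, 73.5]
tcp_rot: [-179.1, -0.1, 9.9]
ft_force: [-13.7, 45.2, 29.4]
finger_gap: 29.3
grip_force: 50.4
TCP [ 1.82 -5.72 73.49] rot [-1.7908e+02 -5.0000e-02  9.9400e+00] F [-13.7  45.2  29.4] T [ 8.74  2.32 -0.06]
 dot [250.1 222.1] 411 [ 29.41  -5.54 102.  ]
 body 158 190 306 29.17 -36.11
 body 155 190 306 29.06 -36.01
```

```bash
python3 -m handwheel '[[0,0.002,-0.002,0],[0,0.002,-0.002,0],[0,0.002,-0.001,0],[0,0,0,0],[0,0,0,0]]'; python3 tilt.py
```

```text
time: 20.05
tool_pos: [602.3, -76.8, 75.6]
tcp_rot: [-178.8, 0.0, 10.0]
ft_force: [-4.3, 55.3, 12.9]
finger_gap: 29.3
grip_force: 73.1
TCP [ 1.63 -8.31 75.61] rot [-1.7877e+02  1.0000e-02  9.9800e+00] F [-4.3 55.3 12.9] T [11.05  1.02 -0.25]
 dot [250.9 221.4] 409 [ 28.73  -8.57 102.  ]
 body 157 187 303 28.89 -37.22
 body 154 187 302 28.78 -36.56
```

```bash
python3 -m handwheel '[[0,-0.001,-0.003,0],[0,-0.001,-0.003,0],[0,-0.001,-0.003,0],[0,-0.001,-0.003,0],[0,-0.001,-0.003,0],[0,0,0,0]]'; python3 tilt.py
```

```text
time: 20.7
tool_pos: [599.2, -78.0, 86.8]
tcp_rot: [-179.2, 0.4, 9.9]
ft_force: [-2.2, 28.6, -6.3]
finger_gap: 29.3
grip_force: 75.1
TCP [-1.66 -8.91 86.78] rot [-179.19    0.36    9.88] F [-2.2 28.6 -6.3] T [ 6.26  0.47 -0.09]
 dot [251.4 221.9] 405 [ 20.54  -9.14 102.  ]
 body 148 189 299 29.09 -37.26
 body 145 192 294 27.18 -34.2
```

```bash
python3 -m handwheel '[[0,-0.003,-0.003,0],[0,-0.003,-0.003,0],[0,-0.003,-0.004,0],[0,-0.003,-0.004,0],[0,-0.002,-0.004,0],[0,-0.002,-0.004,0],[0,0,0,0],[0,0,0,0]]'; python3 tilt.py
```

```text
time: 21.55
tool_pos: [600.0, -70.8, 113.3]
tcp_rot: [180.0, -0.0, 9.7]
ft_force: [-0.7, -0.4, -5.1]
finger_gap: 29.5
grip_force: 49.6
TCP [  0.4   -1.95 113.31] rot [ 1.7999e+02 -2.0000e-02  9.7300e+00] F [-0.7 -0.4 -5.1] T [-0.06  0.01  0.01]
 dot [250.9 221.4] 408 [ 11.45  -1.88 102.  ]
 body 146 197 297 35.66 -34.1
 body 143 199 295 34.16 -32.62
```

```bash
python3 -m handwheel '[[0,-0.001,-0.005,0],[0,-0.001,-0.005,0],[0,0,0,0],[0,0,0,0],[0,0,0,0],[0,0,0,0]]'; python3 - <<'E'
from h import *
from tilt import *
import glob
s=r.sense();look();c=cam('wrist',s)
im=np.load(sorted(glob.glob('pics/t2*.npy'))[-1]).astype(np.uint8);h=cv2.cvtColor(im,cv2.COLOR_RGB2HSV)
zb=s['tool_pos'][2]-70.8+12;print('block z est',zb,'above rim',zb-46)
print('dot',m(ray(c,(250.9,221.4),zb+90)).round(1))
wood=(h[...,0]<=14)&(h[...,1]>110)
for x in(49,53,54,55,56,58):
    v=int(round(proj(c,O+x*ex+[0,0,zb+48])[0][1]));u=np.where(wood[v,150:350])[0]+150
    if len(u): print(x,v,u.min(),u.max(),m(ray(c,(u.min()-.5,v),zb+48))[1].round(1),m(ray(c,(u.max()+.5,v),zb+48))[1].round(1))
sc=r.snapshot('scene');cv2.imwrite('pics/sc_end.png',sc[:,:,::-1])
w=s['tool_pos'];K=cam('scene')
# wood column extents in scene view vs predicted block corners
hh=cv2.cvtColor(sc,cv2.COLOR_RGB2HSV);M=((hh[...,0]<=14)&(hh[...,1]>110)).astype(np.uint8);M[:,:195]=0;M[:,250:]=0;M[:185]=0;M[236:]=0
n,l,st,ce=cv2.connectedComponentsWithStats(M);print([ (st[i].tolist()) for i in range(1,n) if st[i,4]>20])
B=lambda x,y,z:O+x*ex+(y-1)*ey+np.array([0,0,z+zb])
for nme,p in dict(lowR=(55,33,13),lowL=(55,-33,13),topR=(55,33,48),topL=(55,-33,48),rL=(-55,33,48)).items(): print(nme,proj(K,B(*p))[0].round(1))
E
```

```text
time: 22.2
tool_pos: [599.4, -68.5, 122.8]
tcp_rot: [-180.0, 0.0, 9.7]
ft_force: [0.5, -0.3, -5.1]
finger_gap: 28.9
grip_force: 49.6
TCP [  0.17   0.35 122.84] rot [-1.7999e+02  2.0000e-02  9.7400e+00] F [ 0.5 -0.3 -5.1] T [ 0.02 -0.02 -0.  ]
 dot [250.9 221.4] 405 [  7.15   0.44 102.  ]
 body 144 199 296 38.26 -32.55
 body 141 210 283 30.22 -23.08
block z est 64.04472779012424 above rim 18.04472779012424
dot [ 29.3   0.5 154. ]
49 158 191 305 33.6 -29.4
53 151 191 306 33.3 -29.8
54 149 193 303 32.2 -28.1
55 147 195 299 31.0 -25.8
56 145 198 297 29.3 -24.7
58 141 210 283 22.8 -17.1
[[209, 187, 26, 36, 520]]
lowR [227.2 221.5]
lowL [208.2 218.4]
topR [226.8 214.8]
topL [207.5 211.7]
rL [234.3 191.1]
```

```bash
python3 - <<'E'
from tilt import *
s=r.sense();im=r.snapshot('wrist');c=cam('wrist',s)
for x,z in((34,42),(18,60),(-18,60),(-18,52),(-46,52),(-50,52)):
    print(x,proj(c,O+x*ex+95*ey+[0,0,z])[0].round(1))
a,b=proj(c,O+40*ex+95*ey+[0,0,42])[0],proj(c,O-60*ex+95*ey+[0,0,52])[0]
for t in np.linspace(0,1,60):
    p=a+(b-a)*t;print(int(p[1]),int(im[int(p[1]),int(p[0])-1:int(p[0])+2].mean()),end=' ; ')
E
```

```text
34 [132.6 160.9]
18 [125.8 186.3]
-18 [131.8 229.9]
-18 [135.7 225.8]
-46 [139.7 256.1]
-50 [140.2 260.3]
153 74 ; 155 76 ; 157 76 ; 159 75 ; 161 74 ; 163 78 ; 165 123 ; 167 155 ; 169 168 ; 171 166 ; 173 172 ; 175 176 ; 177 178 ; 179 179 ; 181 167 ; 183 90 ; 185 30 ; 187 29 ; 189 39 ; 191 40 ; 193 41 ; 195 40 ; 197 41 ; 199 47 ; 201 73 ; 203 114 ; 205 131 ; 206 133 ; 208 130 ; 210 128 ; 212 129 ; 214 130 ; 216 113 ; 218 49 ; 220 37 ; 222 41 ; 224 40 ; 226 41 ; 228 41 ; 230 56 ; 232 97 ; 234 105 ; 236 105 ; 238 105 ; 240 106 ; 242 105 ; 244 104 ; 246 105 ; 248 105 ; 250 103 ; 252 104 ; 254 99 ; 256 58 ; 258 40 ; 260 40 ; 262 40 ; 264 39 ; 266 39 ; 268 39 ; 270 40 ;
```

The head's rear edge is at row 255.5, against 256.1 predicted for a pin that is home. Handing in.

```bash
python3 -c "
from bench import r;print(r.hand_in())"
```

```text
the job is handed in; nothing more can be done
None
```

I handed the job in at about 22 s of the 54 s, with the pin home in the fork and the block rocked about 0.1 rad each way and held level about 18 mm above the frame; the hand-in returned no verdict, and I did not separately check the hinge angle or the bystanders.

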